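Clear the offcut and load the frame rail

ROBOT

A 7-joint arm with a two-finger parallel gripper is mounted at the origin on the work surface. World frame = base frame: x ahead of the robot, y to its left, z up, the work surface at z = 0. Lengths are in m, angles in degrees, forces in N, time in s.
With the tool pointing down it reaches from about 0.425 to 0.875 m from the base axis. Payload 4.7 kg.
Tool frame: the origin (TCP) lies at the very end of the fingers, on their centre line; the grasp point (between the pads) lies 19 mm behind it; z points along the fingers, y is the line along which they close (so a half turn about z gives the same grasp; the last joint's range is limited). The gripper opens to 87 mm and grips with 3 to 60 N. Pads are 19 mm wide; open, the fingers measure 117 mm over their backs; the gripper's body (75 mm by 190 mm) begins 51 mm behind the grasp point.
Start: joints at [-68.463, 18.392, -4.016, 83.108, 1.295, 78.541, -3.26], TCP at [0.23, 0.608, 0.223] pointing down, gripper open.
Joint ranges: [-163.93, 163.93], [-17.29, 119.83], [-79.2, 71.16], [3.27, 140.29], [-89.18, 269.18], [5.43, 117.66], [-154.24, 154.24]. Speed limits (degrees/s): [147.25, 147.25, 180, 180, 180, 180, 180].

INTERFACE

Orientations are given as [roll, pitch, yaw] about the fixed x, y, z axes, in that order (R = Rz(yaw) Ry(pitch) Rx(roll)).
In Python, from cell import telemetry, cams, env gives the robot as it stands.
- The arm moves only by the tool arm_command, never from a script. Its argument "series" is text: rows parted by semicolons, each of 5 numbers parted by spaces: the shift along the tool's x, y, z in mm, then the turn about the tool's z in rad, then the closure in counts, from 0 (fully open) to 255 (shut). A call has 1 to 20 rows; each row shifts and turns the commanded pose from where the row before left it, along the tool's axes as they then stand; what a row does not reach is not made up. A row lasts 1/12 s, in which the tool goes at most 41.7 mm and 7.16 degrees, less where a joint would pass 70% of its speed; a pose out of reach is approached as far as the arm can. A call is refused whole if a number of a shift passes 41.7 or a number of a turn 0.125, either way. A call with a gripper value outside its range is refused whole. The fingers move at their own pace and stop on an object; "squeeze" is the grip in N (left out, the last holds). Time passes only in rows, so rows that do not move let the fingers close. It gives the time, the measured TCP pose, the force, the opening and the grip force at its end, in the units of the state.
- telemetry.get_obs(): the state, without advancing time (a new reading comes with each control period).
- cams.read_camera(name): name is "scene" or "side" or "wrist"; returns the picture (420x560x3 uint8, blue, green, red); there is no depth.
- cams.calibration(name): a dict with "K" (3x3 intrinsics, pixels), "origin" and "rotation" of the camera in the world; the wrist camera has in their place "hand_eye" (4x4, takes a point from camera to tool coordinates, whose origin is the TCP and whose axes are the flange's). Camera axes: x right, y down, z forward; pixel columns grow to the right and rows downward; lengths in m; the calibration is good to about 2 mm. A picture is of the moment at which its call begins: read the wrist's pose just before it. calibration takes no time and is no camera call.
- env.sign_off(): hands the job in; it is judged then, once.
The state is a dict: "time_s": time; "qpos": joint angles; "joint_velocities": joint speeds; "effort": joint torques, N m; "tool_pos": TCP position; "tool_rot": TCP orientation; "force": force on the tool from outside, world axes, zero at the start; "wrist_torque": the same for the moment, N m; "grip_width": finger opening in m; "grasp_force": force on a finger pad.
Only numpy, scipy, OpenCV 4.12 (cv2) and the standard library are available. Lean on these libraries where they do the work, as an engineer would, in place of code of your own. Each camera call takes 0.05 s, during which the arm holds its last target. There are 200 camera calls.

TASK

Get the wooden saw cradle ready for the next cut: take the short offcut left in its channel and put it in the open cardboard offcut box. Then lay the longer of the two loose frame rails in the emptied channel, lengthwise between its two low walls and flat on its floor, the same way up as it lies on the table and not sticking out past either end.

Things in the scene. Friction and masses are not known exactly. Their poses are not given: they have to be found in the camera images.
- offcut_center (a point): the offcut: a block of bare pale-wood picture-frame moulding 60 long x 32 wide x 46 high (mm), about 50 g, lying in the channel of the saw cradle. The point is its centre, half-way up (23 mm above its underside). x runs along its 60 mm length, y across its 32 mm width, z up. A small rebate, 8 wide x 12 high, runs along the lower edge on its +y side; the sides above it are flat. Its upper 32 mm stand above the cradle walls, so it is gripped there across its width.
- rail_center (a point): the longer loose frame rail: the same moulding, 170 long x 32 wide x 46 high (mm), 100 to 200 g, lying on the table, rebate down. The point is its centre, half-way up (23 mm above its underside). x runs along its length, y across its width, z up. (The other loose rail, a bystander, is the same but 100 mm long; either may lie nearer the cradle.) Grip it near mid-length, across its width, by its upper 30 mm, so that the fingers stay above the cradle walls when it is laid in.
- cradle_mid (a point): the saw cradle, fixed to the table: a plywood base board 230 x 110 x 15 mm with two wooden walls 20 thick and 14 high (above the channel floor) along its long sides, forming a straight channel 230 long, 60 wide, open at the top and at both ends. The point is the centre of the channel floor, 15 mm above the table. x runs along the channel, y across it, z up.
- offcut_box_in (a point): the open cardboard offcut box, fixed to the table: 180 x 180 x 50 mm outside, walls and floor 5 mm thick, empty. The point is the centre of its inner floor; x and y run along its sides, z up; the rim is 45 mm above the point.
There are look-alikes about, which are no part of the job. Leave any yellow look-alike of the part that bears offcut_center alone.

How it is judged:
By the outcome, as a careful person would: the job done as asked, in the order asked, and still so for the second after the job is handed in, with the robot touching nothing.
It also fails if it takes over 54 s, if anything falls off the work surface, if the arm or the gripper's body presses on something with over 40 N, if the wrist force passes 120 N, or if a joint passes its speed limit or range.

## Working session

There is one attempt and no reset: what is moved stays moved. The work goes in short steps, Python scripts to look and compute and a tool call to move; the robot and the scene stay as the last step left them, time stands still between calls to the robot, and variables do not carry over. Pictures are saved under pics/ and viewed, at most 10 in all, crops included, and the job is handed in when it is done.

Besides the shell and the picture viewer there is one more tool, called after ">>>" as a command line: name --argument value ..., lists and objects as JSON in quotes. arm_command: Moves the arm, as the interface text tells. Its arguments: {"type":"object","properties":{"series":{"type":"string"},"squeeze":{"type":"number"}},"required":["series"]}

```bash
mkdir -p pics; ls; cat > h.py <<'E'
import numpy as np, cv2
from cell import telemetry, cams, env
from scipy.spatial.transform import Rotation as R
def cam(n):
    c=cams.calibration(n); K=np.array(c["K"])
    if "hand_eye" in c:
        o=telemetry.get_obs(); T=np.eye(4); T[:3,:3]=R.from_euler('xyz',o["tool_rot"],degrees=True).as_matrix(); T[:3,3]=o["tool_pos"]
        M=T@np.array(c["hand_eye"]); return K,M[:3,3],M[:3,:3]
    return K,np.array(c["origin"]),np.array(c["rotation"])
def ray(C,uv,z):
    K,o,r=C; uv=np.atleast_2d(np.array(uv,float)); d=(r@np.linalg.inv(K)@np.c_[uv,np.ones(len(uv))].T).T
    return o+d*((z-o[2])/d[:,2])[:,None]
def proj(C,p):
    K,o,r=C; q=(K@r.T@(np.atleast_2d(p)-o).T).T; return q[:,:2]/q[:,2:]
def shot(n,f):
    C=cam(n); im=cams.read_camera(n); cv2.imwrite("pics/"+f,im); return C,im
E
python3 - <<'E'
from h import *
for n in("scene","side","wrist"):
    C,im=shot(n,n+"0.png"); print(n,C[1].round(3),C[2].round(2).tolist(),C[0][0,0])
print(telemetry.get_obs())
a=[cv2.imread(f"pics/{n}0.png") for n in("scene","side")]
E
```

```text
pics
scene [0.888 0.696 0.726] [-128.39, 0.04, 150.73] 518.8620290049765
side [ 0.439 -0.682  0.887] [-141.39, -0.25, -5.25] 407.6518051492771
wrist [0.162 0.633 0.384] [[0.35, 0.9, 0.25], [0.94, -0.34, -0.1], [-0.0, 0.27, -0.96]] 318.1086419988565
{'time_s': 0.15, 'qpos': array([-68.46252991,  18.43049033,  -4.01336525,  83.15875211,
         1.29522069,  78.5408467 ,  -3.26000443]), 'joint_velocities': array([ 0.04781628, -0.07325836,  0.05937331, -0.24419245, -0.04753177,
       -0.00288459,  0.04732199]), 'effort': array([ 2.62347867e-04, -4.91798365e+01, -4.04267516e-01, -3.12881219e+01,
       -6.39345101e-02,  4.04004101e-02,  1.26947266e-04]), 'tool_pos': array([0.22999277, 0.60750389, 0.22169984]), 'tool_rot': array([-1.7991513e+02,  5.9432717e-03,  1.5926991e+02]), 'force': array([-0.13565028,  0.66002029,  0.23801109]), 'wrist_torque': array([-0.01267101, -0.01483051,  0.00615752]), 'grasp_force': 0.0, 'grip_width': 0.08704143426925001}
```

View pics/scene0.png

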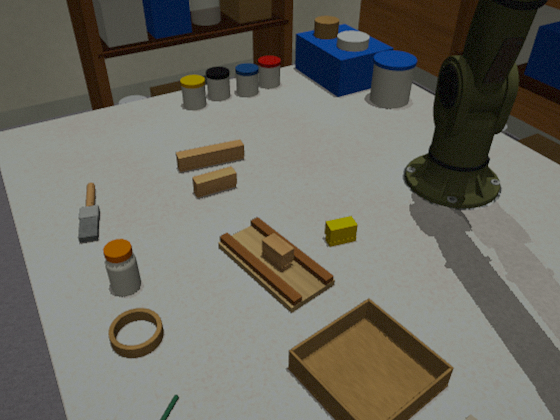

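View pics/side0.png

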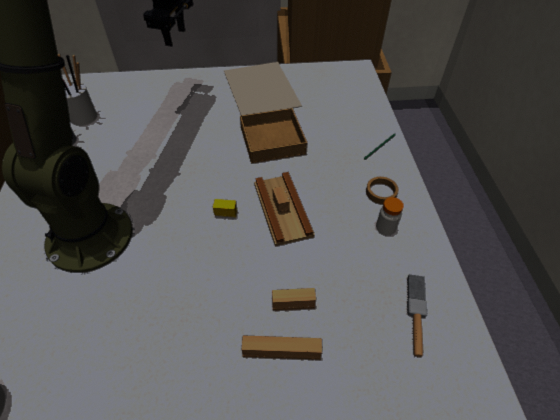

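The scene view shows the offcut at about (278,250) in the cradle, the long rail at (210,155), the short rail at (215,181), the yellow look-alike at (341,231) and the box at (370,365). In the side view the long rail is at (282,347), the short one at (294,299), the offcut at (281,199) and the box at (273,134). Next I'll fix the rotation parsing (it is in Euler angles) and look at enlarged crops.

```bash
sed -i 's/return K,np.array(c\["origin"\]),np.array(c\["rotation"\])/return K,np.array(c["origin"]),R.from_euler("xyz",c["rotation"],degrees=True).as_matrix()/' h.py
python3 - <<'E'
from h import *
S=cv2.imread("pics/scene0.png");D=cv2.imread("pics/side0.png")
for im,n in((S,"scene"),(D,"side")):
    C=cam(n)
    hsv=cv2.cvtColor(im,cv2.COLOR_BGR2HSV); m=((hsv[...,1]>90)&(hsv[...,0]<28)&(hsv[...,2]>40)).astype(np.uint8)
    k,l,st,ce=cv2.connectedComponentsWithStats(m)
    for i in range(1,k):
        if 250<st[i,4]<20000:
            r=cv2.minAreaRect(np.argwhere(l==i)[:,::-1].astype(np.float32))
            print(n,st[i].tolist(),ray(C,ce[i],.03)[0].round(3),np.round(cv2.boxPoints(r)).tolist())
a=cv2.resize(D[100:370,200:340],None,fx=4.2,fy=4.2,interpolation=cv2.INTER_CUBIC)
a=D[165:370,230:335]
b=S[130:310,165:345]
A=cv2.resize(a[:85],None,fx=5,fy=5,interpolation=2);B=cv2.resize(a[115:],None,fx=5,fy=5,interpolation=2)
cv2.imwrite("pics/c1.png",cv2.convertScaleAbs(cv2.resize(b,None,fx=3.3,fy=3.3,interpolation=2),alpha=1.6))
P=np.zeros((450,1060,3),np.uint8);P[:425,:525]=A;P[:B.shape[0],530:530+525]=B
cv2.imwrite("pics/c2.png",cv2.convertScaleAbs(cv2.resize(P,None,fx=.75,fy=.75),alpha=1.6))
E
```

```text
scene [68, 0, 215, 110, 2282] [ 0.508 -1.155  0.03 ] [[67.0, 2.0], [266.0, -46.0], [292.0, 62.0], [92.0, 109.0]]
scene [220, 0, 63, 24, 1058] [-0.129 -1.336  0.03 ] [[220.0, 23.0], [220.0, 0.0], [282.0, 0.0], [282.0, 23.0]]
scene [251, 0, 42, 68, 1321] [-0.046 -0.947  0.03 ] [[251.0, 0.0], [292.0, 0.0], [292.0, 67.0], [251.0, 67.0]]
scene [358, 0, 121, 77, 5656] [-0.609 -0.812  0.03 ] [[358.0, 0.0], [478.0, 0.0], [478.0, 76.0], [358.0, 76.0]]
scene [315, 16, 24, 23, 499] [-0.297 -0.992  0.03 ] [[315.0, 16.0], [338.0, 16.0], [338.0, 38.0], [315.0, 38.0]]
scene [150, 74, 56, 23, 583] [ 0.399 -0.776  0.03 ] [[148.0, 81.0], [204.0, 72.0], [206.0, 86.0], [151.0, 96.0]]
scene [509, 86, 51, 54, 1564] [-0.424 -0.104  0.03 ] [[505.0, 112.0], [519.0, 84.0], [573.0, 111.0], [559.0, 139.0]]
scene [518, 133, 42, 31, 617] [-0.28   0.031  0.03 ] [[518.0, 141.0], [526.0, 126.0], [567.0, 149.0], [559.0, 163.0]]
scene [176, 140, 68, 32, 1318] [ 0.484 -0.349  0.03 ] [[175.0, 152.0], [242.0, 139.0], [246.0, 158.0], [179.0, 172.0]]
scene [193, 167, 44, 30, 887] [ 0.522 -0.238  0.03 ] [[190.0, 177.0], [23
[... 731 characters left out ...]
.0]]
side [240, 108, 67, 45, 1530] [0.515 0.339 0.03 ] [[239.0, 115.0], [300.0, 105.0], [306.0, 143.0], [246.0, 153.0]]
side [255, 172, 58, 73, 2455] [0.52  0.024 0.03 ] [[253.0, 179.0], [291.0, 166.0], [314.0, 236.0], [276.0, 249.0]]
side [367, 177, 37, 39, 490] [0.818 0.035 0.03 ] [[363.0, 186.0], [383.0, 169.0], [412.0, 202.0], [392.0, 219.0]]
side [272, 288, 44, 22, 802] [ 0.518 -0.246  0.03 ] [[271.0, 290.0], [314.0, 287.0], [316.0, 306.0], [273.0, 309.0]]
side [413, 314, 10, 43, 349] [ 0.778 -0.359  0.03 ] [[412.0, 314.0], [421.0, 314.0], [422.0, 356.0], [414.0, 356.0]]
side [242, 336, 80, 24, 1585] [ 0.481 -0.357  0.03 ] [[241.0, 356.0], [242.0, 335.0], [322.0, 338.0], [321.0, 359.0]]
```

View pics/c2.png

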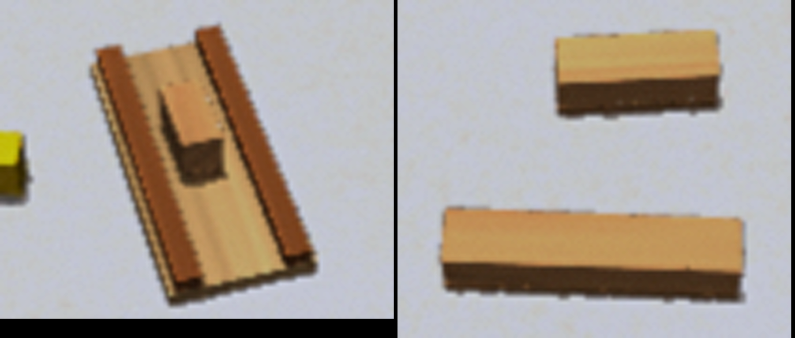

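View pics/c1.png

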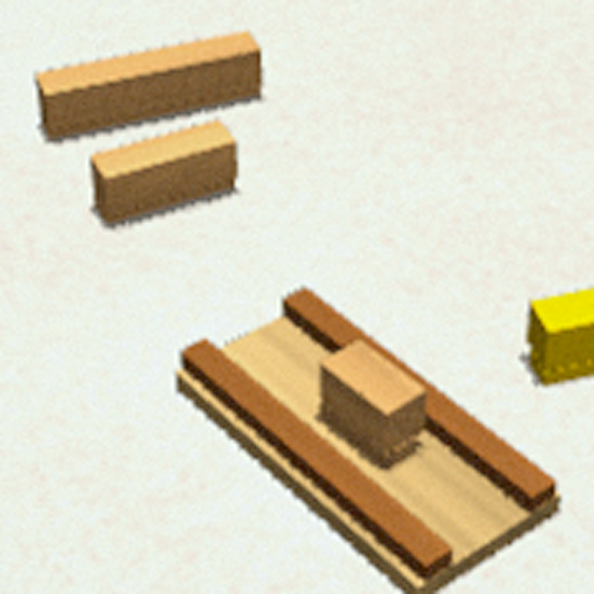

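The crops show the offcut top corners, the wall tops and the rail tops clearly. In the side crop the offcut top is (160,87) (190,80) (223,138) (187,148) and the rail top is (443,208) (743,219) (741,272) (443,262). I'll compute poses from both views.

```bash
python3 - <<'E'
from h import *
S=cam("scene");D=cam("side")
L=lambda p:np.array(p)/3.75+[230,165]-.4
Rr=lambda p:(np.array(p)-[397.5,0])/3.75+[230,280]-.4
Q=lambda p:np.array(p)/3.3+[165,130]-.35
def rep(n,C,uv,z):
    p=ray(C,uv,z)[:,:2]; e=[np.linalg.norm(p[i]-p[(i+1)%4]).round(3) for i in range(4)]
    d=(p[2]-p[1]+p[3]-p[0]); d2=(p[1]-p[0]+p[2]-p[3])
    print(n,"c",p.mean(0).round(4),"e",e,"ang",np.degrees(np.arctan2(d[1],d[0])).round(1),np.degrees(np.arctan2(d2[1],d2[0])).round(1))
rep("off D",D,L([(160,87),(190,80),(223,138),(187,148)]),.061)
rep("off S",S,Q([(322,365),(358,341),(425,388),(388,413)]),.061)
rep("rail D",D,Rr([(443,208),(743,219),(741,272),(443,262)]),.046)
rep("rail S",S,Q([(38,72),(251,32),(262,47),(43,94)]),.046)
rep("wl D",D,L([(95,48),(122,45),(203,283),(177,288)]),.029)
rep("wr D",D,L([(196,30),(217,25),(315,255),(288,262)]),.029)
rep("wl S",S,Q([(183,352),(205,340),(452,553),(430,572)]),.029)
rep("wr S",S,Q([(284,297),(305,288),(555,487),(533,503)]),.029)
rep("box S(3+est)",S,[(369,301),(450,368),(370,440),(290,364)],.05)
rep("box D",D,[(240,118),(297,108),(306,150-12),(250,150)],.05)
o=telemetry.get_obs();print(o["tool_pos"],o["tool_rot"],o["time_s"])
E
```

```text
off D c [0.5154 0.0486] e [np.float64(0.023), np.float64(0.061), np.float64(0.027), np.float64(0.062)] ang -74.7 13.8
off S c [0.5175 0.0527] e [np.float64(0.03), np.float64(0.057), np.float64(0.03), np.float64(0.056)] ang 103.6 -164.4
rail D c [ 0.4797 -0.357 ] e [np.float64(0.171), np.float64(0.031), np.float64(0.166), np.float64(0.031)] ang -96.5 -7.2
rail S c [ 0.4791 -0.3548] e [np.float64(0.168), np.float64(0.024), np.float64(0.172), np.float64(0.032)] ang 79.1 172.4
wl D c [0.4827 0.0352] e [np.float64(0.021), np.float64(0.235), np.float64(0.018), np.float64(0.236)] ang -79.8 5.8
wr D c [0.5614 0.0502] e [np.float64(0.017), np.float64(0.234), np.float64(0.02), np.float64(0.234)] ang -79.4 12.9
wl S c [0.5624 0.0566] e [np.float64(0.017), np.float64(0.23), np.float64(0.018), np.float64(0.232)] ang 100.1 -164.6
wr S c [0.4845 0.0412] e [np.float64(0.016), np.float64(0.231), np.float64(0.018), np.float64(0.233)] ang 99.6 -170.3
box S(3+est) c [0.5251 0.3504] e [np.float64(0.17), np.float64(0.179), np.float64(0.16), np.float64(0.189)] ang 11.7 99.9
box D c [0.5218 0.3427] e [np.float64(0.195), np.float64(0.153), np.float64(0.18), np.float64(0.158)] ang -83.6 11.7
[0.22999277 0.60750389 0.22169984] [-1.7991513e+02  5.9432717e-03  1.5926991e+02] 0.15
```

View pics/wrist0.png

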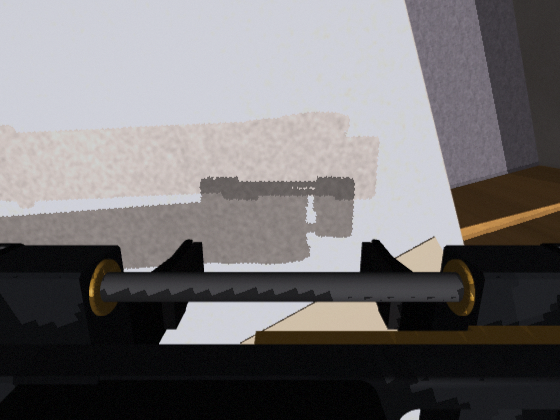

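The wrist view shows only table between the fingers. My estimates are:

| Item | Position (m) | Yaw |
|---|---|---|
| Offcut | (0.5165, 0.0506) | 105° |
| Cradle | (0.523, 0.046) | 100° |
| Rail | (0.4795, -0.356) | 172.6° |
| Box | (0.523, 0.347) | 11° |

The measured sizes match the given ones, so I'll start moving.

>>> arm_command --series "0 0 8 0.125 0;0 0 10 0.125 0;0 0 10 0.125 0;0 0 10 0.125 0;0 0 10 0.125 0;0 0 10 0.125 0;0 0 10 0.125 0;0 0 9 0.072 0" --squeeze 20

```text
time_s: 0.82
tool_pos: [0.23, 0.6075, 0.1445]
tool_rot: [-180.0, 0.1, 104.7]
force: [-0.3, 0.1, 0.3]
grip_width: 0.087
grasp_force: 0.0
```

>>> arm_command --series "-15 3 0 0 0;-30 7 0 0 0;-33 7 0 0 0;-33 7 0 0 0;-33 7 0 0 0;-33 7 0 0 0;-33 7 0 0 0;-33 7 0 0 0;-33 7 0 0 0;-33 7 0 0 0;-33 7 0 0 0;-33 7 0 0 0;-33 7 0 0 0;-33 7 0 0 0;-33 7 0 0 0;-33 7 0 0 0;-33 7 0 0 0;-33 7 0 0 0;-25 7 0 0 0;-14 4 0 0 0"

```text
time_s: 2.48
tool_pos: [0.5182, 0.0473, 0.1457]
tool_rot: [180.0, 0.1, 104.8]
force: [-0.8, 0.0, 0.1]
grip_width: 0.0871
grasp_force: 0.0
```

>>> arm_command --series "0 0 0 0 0;0 0 0 0 0;0 0 0 0 0"

```text
time_s: 2.73
tool_pos: [0.5164, 0.0525, 0.1452]
tool_rot: [-180.0, -0.0, 105.1]
force: [-0.8, 0.4, 0.4]
grip_width: 0.087
grasp_force: 0.0
```

```bash
cat >> h.py <<'E'
def to(x,y,z,yaw):
    o=telemetry.get_obs(); p=np.array(o["tool_pos"]); w=o["tool_rot"][2]; a=(w-yaw+180)%360-180; c,s=np.cos(np.radians(yaw)),np.sin(np.radians(yaw))
    d=(np.array([x,y,z])-p)*1000
    print("at",p.round(4),np.round(o["tool_rot"],2),"F",np.round(o["force"],1),"w",round(o["grip_width"],4),"t",o["time_s"],"| turn rad",np.radians(a).round(3),"then mm",np.round([c*d[0]+s*d[1],s*d[0]-c*d[1],-d[2]],1))
E
python3 - <<'E'
from h import *
to(.5165,.0506,.035,105)
C,im=shot("wrist","w1.png"); print(proj(C,[[.5165,.0506,.061]]))
E
```

```text
at [0.5164 0.0525 0.1452] [-1.7995e+02 -5.0000e-02  1.0508e+02] F [-0.8  0.4  0.4] w 0.087 t 2.7333 | turn rad 0.001 then mm [ -1.9  -0.4 110.2]
[[281.36500617 217.29442995]]
```

View pics/w1.png

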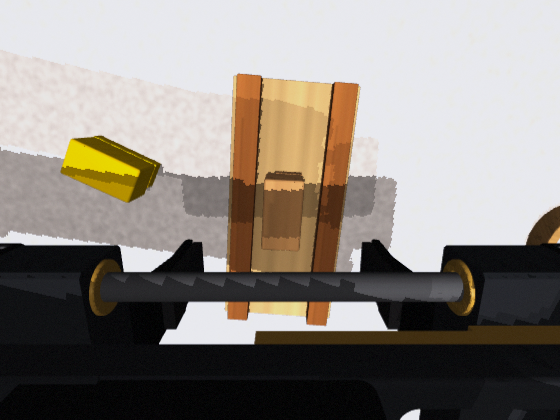

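The wrist view shows the offcut top at about (264,180) (303,180) (299,250) (261,250), where I predicted its centre. The walls' outer edges run (236,75)–(228,320) and (358,84)–(327,325), and these refine the cradle pose.

```bash
python3 - <<'E'
from h import *
C=cam("wrist")
p=ray(C,[(264,180),(303,180),(299,250),(261,250)],.061)[:,:2]; print(p.round(4).tolist(),p.mean(0)); 
for i,j in((0,3),(1,2)): d=p[i]-p[j];print(np.degrees(np.arctan2(d[1],d[0])))
q=ray(C,[(236,75),(358,84),(327,325),(228,320)],.029)[:,:2]; print(q.round(4).tolist(),q.mean(0))
for i,j in((0,3),(1,2)): d=q[i]-q[j];print(np.degrees(np.arctan2(d[1],d[0])),np.linalg.norm(d))
print(np.linalg.norm(q[0]-q[1]),np.linalg.norm(q[2]-q[3]))
E
```

```text
[[0.4953, 0.0769], [0.5249, 0.0849], [0.5381, 0.0273], [0.5075, 0.019]] [0.51646531 0.05203017]
101.89588038833124
102.94194728276382
[[0.4517, 0.1488], [0.5498, 0.1683], [0.5931, -0.056], [0.4954, -0.0764]] [0.52250184 0.04618723]
100.98071361963193 0.2294791893220255
100.93053987336062 0.2284129603630356
0.10008631230078191 0.09989654774701899
```

>>> arm_command --series "0 0 10 0.02 0;-1 0 20 0 0;0 0 22 0 0;0 0 22 0 0;0 0 18 0 0;0 0 12 0 0;0 0 6 0 0;0 0 0 0 0;0 0 0 0 0;0 0 0 0 255;0 0 0 0 255;0 0 0 0 255;0 0 0 0 255;0 0 0 0 255;0 0 0 0 255;0 0 0 0 255;0 0 0 0 255;0 0 0 0 255" --squeeze 20

```text
time_s: 4.28
tool_pos: [0.5173, 0.0503, 0.0355]
tool_rot: [180.0, -0.0, 103.9]
force: [0.6, 0.5, -0.8]
grip_width: 0.035
grasp_force: 0.0
```

```bash
python3 - <<'E'
from h import *
to(.523,.347,.15,101)
E
```

```text
at [0.5173 0.0503 0.0355] [180.    -0.   103.86] F [ 0.6  0.5 -0.8] w 0.035 t 4.2833 | turn rad 0.05 then mm [ 290.2   62.2 -114.5]
```

>>> arm_command --series "0 0 0 0 255;0 0 0 0 255;0 0 0 0 255;0 0 0 0 255"

```text
time_s: 4.62
tool_pos: [0.5173, 0.0503, 0.0356]
tool_rot: [180.0, -0.0, 103.9]
force: [0.0, 0.8, 0.5]
grip_width: 0.0321
grasp_force: 20.0
```

>>> arm_command --series "0 0 -8 0 255;0 0 -16 0 255;0 0 -20 0 255;0 0 -20 0.05 255;6 1 -20 0 255;14 3 -16 0 255;24 5 -10 0 255;28 6 -5 0 255;30 7 0 0 255;32 7 0 0 255;32 7 0 0 255;32 7 0 0 255;30 6 0 0 255;26 6 0 0 255;20 4 0 0 255;12 2 0 0 255;4 1 0 0 255;0 0 0 0 255;0 0 0 0 255;0 0 0 0 255"

```text
time_s: 6.28
tool_pos: [0.5236, 0.3446, 0.1508]
tool_rot: [180.0, 0.1, 100.8]
force: [0.2, 0.5, -0.4]
grip_width: 0.0323
grasp_force: 20.0
```

```bash
python3 - <<'E'
from h import *
to(.523,.347,.028,101)
C,im=shot("scene","s2.png"); D,im2=shot("side","d2.png")
o=np.zeros((420,700,3),np.uint8);o[:,:350]=cv2.resize(im[230:420,270:470],(350,420)) ;o[:200,350:]=cv2.resize(im2[60:180,190:390],(350,200))
cv2.imwrite("pics/m2.png",cv2.convertScaleAbs(o,alpha=1.5))
E
```

```text
at [0.5236 0.3446 0.1508] [1.7999e+02 5.0000e-02 1.0085e+02] F [ 0.2  0.5 -0.4] w 0.0323 t 6.2833 | turn rad -0.003 then mm [ 2.500e+00 -1.000e-01  1.228e+02]
```

View pics/m2.png

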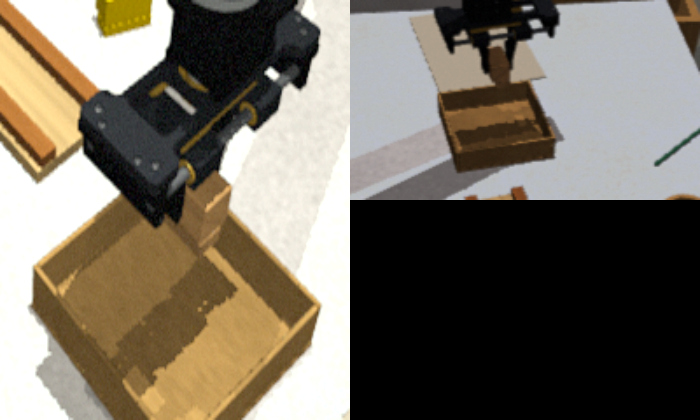

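The offcut is held above the box. I'll check the box centre from opposite rim corners before lowering.

```bash
python3 - <<'E'
from h import *
D=cam("side");S=cam("scene")
f=lambda p:np.array(p)/1.75+[190,60]-[0,0]
# side crop shown at (350 offset, y scale 200/120=1.667)
g=lambda x,y:(190+(x-350)/1.75,60+y/1.667)
r=ray(D,[g(440,90),g(532,83),g(556,140),g(455,155)],.05);print(r.round(3).tolist(),r.mean(0))
s=ray(S,[(270+36/1.75,230+264/2.21),(270+320/1.75,230+307/2.21)],.05);print(s.round(3).tolist(),s.mean(0))
E
```

```text
[[0.423, 0.422, 0.05], [0.598, 0.429, 0.05], [0.62, 0.258, 0.05], [0.442, 0.233, 0.05]] [0.52060289 0.33540698 0.05      ]
[[0.617, 0.268, 0.05], [0.42, 0.419, 0.05]] [0.51853129 0.3437098  0.05      ]
```

>>> arm_command --series "0 4 12 0 255;0 0 22 0 255;0 0 25 0 255;0 0 25 0 255;0 0 20 0 255;0 0 12 0 255;0 0 6 0 255;0 0 0 0 255;0 0 0 0 255;0 0 0 0 130;0 0 0 0 130;0 0 0 0 130;0 0 0 0 130;0 0 0 0 130;0 0 0 0 130;0 0 -5 0 130;0 0 -15 0 100;0 0 -25 0 0;0 0 -30 0 0;0 0 -30 0 0"

```text
time_s: 8.05
tool_pos: [0.5264, 0.3472, 0.1346]
tool_rot: [-179.9, 0.0, 101.0]
force: [0.8, 0.0, 0.1]
grip_width: 0.0618
grasp_force: 0.0
```

```bash
python3 - <<'E'
from h import *
to(.4795,-.356,.15,-7.4)
E
```

```text
at [0.5264 0.3472 0.1346] [-1.7995e+02  4.0000e-02  1.0099e+02] F [0.8 0.  0.1] w 0.0618 t 8.05 | turn rad 1.892 then mm [ 44.1 703.4 -15.4]
```

>>> arm_command --series "-15 -5 -20 0 0;-28 -7 -5 0 0;-36 -9 0 0 0;-37 -10 0 0 0;-37 -10 0 0 0;-37 -10 0 0 0;-37 -10 0 0 0;-37 -10 0 0 0;-37 -10 0 0 0;-37 -10 0 0 0;-37 -10 0 0 0;-37 -10 0 0 0;-37 -10 0 0 0;-37 -10 0 0 0;-37 -10 0 0 0;-37 -10 0 0 0;-37 -10 0 0 0;-37 -9 0 0 0;-30 -6 0 0 0;-17 -4 0 0 0"

```text
time_s: 9.72
tool_pos: [0.4786, -0.3598, 0.1592]
tool_rot: [-180.0, 0.2, 100.8]
force: [-0.6, 0.2, -0.5]
grip_width: 0.0872
grasp_force: 0.0
```

>>> arm_command --series "0 0 0 0.1 0;0 0 0 0.125 0;0 0 0 0.125 0;0 0 0 0.125 0;0 0 0 0.125 0;0 0 0 0.125 0;0 0 0 0.125 0;0 0 0 0.125 0;0 0 0 0.125 0;0 0 0 0.125 0;0 0 0 0.125 0;0 0 0 0.125 0;0 0 0 0.125 0;0 0 0 0.125 0;0 0 0 0.125 0;0 0 0 0.042 0;0 0 0 0 0;0 0 0 0 0"

```text
time_s: 11.22
tool_pos: [0.4802, -0.3551, 0.1588]
tool_rot: [-180.0, -0.0, -7.3]
force: [-0.2, 0.1, 0.8]
grip_width: 0.0873
grasp_force: 0.0
```

```bash
python3 - <<'E'
from h import *
to(.4795,-.356,.037,-7.4)
C,im=shot("wrist","w3.png"); print(proj(C,[[.4795,-.356,.046]]))
D,im2=shot("scene","s3.png")
cv2.imwrite("pics/m3.png",np.hstack([im,cv2.resize(im2[290:420,280:460],(240,173)).repeat(1,0)[:420] if 0 else cv2.copyMakeBorder(cv2.resize(im2[290:420,280:460],(240,173)),0,247,0,0,0)]))
E
```

```text
at [ 0.4802 -0.3551  0.1588] [-1.7998e+02 -2.0000e-02 -7.3000e+00] F [-0.2  0.1  0.8] w 0.0873 t 11.2167 | turn rad 0.002 then mm [ -0.6   1.  121.8]
[[282.836585   206.11050801]]
```

View pics/m3.png

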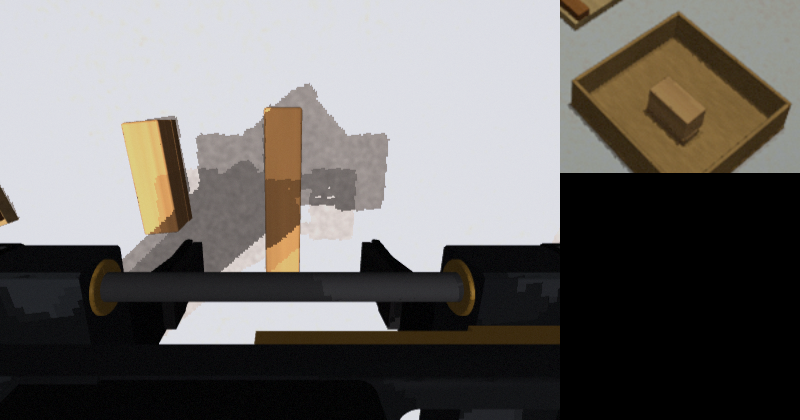

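The wrist view shows the rail between the fingers, with its far-end corners at (265,108) and (301,108). The offcut lies in the box. I'll check the grip centring and the clearance to the short rail.

```bash
python3 - <<'E'
from h import *
C=cam("wrist"); o=telemetry.get_obs(); w=np.radians(o["tool_rot"][2]); ax=np.array([np.cos(w),np.sin(w)]); ay=np.array([np.sin(w),-np.cos(w)])
t=lambda uv,z:[((q:=ray(C,u,z)[0,:2]-o["tool_pos"][:2])@ax*1e3).round(1).tolist()and (float((q@ax*1e3).round(1)),float((q@ay*1e3).round(1))) for u in uv]
print("rail",t([(265,108),(301,108),(265,270),(300,270)],.046)); print("short",t([(147,234),(175,120),(123,124)],.046),t([(190,219),(178,118)],0.012))
to(.4795,-.356,.02,-7.4)
E
```

```text
rail [(83.2, -13.9), (83.2, 15.8), (-63.1, -15.9), (-63.1, 17.3)]
short [(-27.1, -123.6), (73.6, -89.0), (70.4, -132.8)] [(-23.1, -93.3), (75.6, -97.1)]
at [ 0.4801 -0.3552  0.1587] [-1.7998e+02 -2.0000e-02 -7.3200e+00] F [-0.5 -0.2  0.7] w 0.0872 t 11.3167 | turn rad 0.001 then mm [ -0.5   0.9 138.7]
```

>>> arm_command --series "-2 1 10 0 0;0 0 20 0 0;0 0 25 0 0;0 0 27 0 0;0 0 25 0 0;0 0 16 0 0;0 0 10 0 0;0 0 5 0 0;0 0 0 0 0;0 0 0 0 0;0 0 0 0 255;0 0 0 0 255;0 0 0 0 255;0 0 0 0 255;0 0 0 0 255;0 0 0 0 255;0 0 0 0 255;0 0 0 0 255;0 0 0 0 255;0 0 0 0 255" --squeeze 30

```text
time_s: 12.98
tool_pos: [0.4779, -0.356, 0.0205]
tool_rot: [-180.0, 0.0, -7.4]
force: [-1.2, -0.3, 0.3]
grip_width: 0.0319
grasp_force: 30.0
```

>>> arm_command --series "0 0 0 0 255;0 0 0 0 255;0 0 0 0 255;0 0 0 0 255"

```text
time_s: 13.32
tool_pos: [0.4779, -0.356, 0.0205]
tool_rot: [-180.0, 0.0, -7.4]
force: [0.5, 0.7, 1.0]
grip_width: 0.0317
grasp_force: 30.0
```

>>> arm_command --series "0 0 -5 0 255;0 0 -15 0 255;0 0 -20 0 255;0 0 -20 0 255;0 0 -20 0 255;0 0 -20 0 255;0 0 -10 0 255;0 0 -5 0 255;0 0 0 0 255;0 0 0 0 255"

```text
time_s: 14.15
tool_pos: [0.4778, -0.3556, 0.1351]
tool_rot: [-180.0, 0.0, -7.4]
force: [-0.2, 0.3, -1.9]
grip_width: 0.0321
grasp_force: 30.0
```

```bash
python3 - <<'E'
from h import *
to(.5225,.0462,.12,-7.3);to(.5225,.0462,.12,100.8)
E
```

```text
at [ 0.4778 -0.3556  0.1351] [-1.7996e+02  2.0000e-02 -7.3900e+00] F [-0.2  0.3 -1.9] w 0.0321 t 14.15 | turn rad -0.002 then mm [  -6.7 -404.2   15.1]
at [ 0.4778 -0.3556  0.1351] [-1.7996e+02  2.0000e-02 -7.3900e+00] F [-0.2  0.3 -1.9] w 0.0321 t 14.15 | turn rad -1.888 then mm [386.3 119.2  15.1]
```

>>> arm_command --series "0 0 0 -0.04 255;0 0 0 -0.08 255;0 0 0 -0.11 255;0 0 0 -0.11 255;0 0 0 -0.11 255;0 0 0 -0.11 255;0 0 0 -0.11 255;0 0 0 -0.11 255;0 0 0 -0.11 255;0 0 0 -0.11 255;0 0 0 -0.11 255;0 0 0 -0.11 255;0 0 0 -0.11 255;0 0 0 -0.11 255;0 0 0 -0.11 255;0 0 0 -0.11 255;0 0 0 -0.11 255;0 0 0 -0.08 255;0 0 0 -0.038 255;0 0 0 0 255"

```text
time_s: 15.82
tool_pos: [0.4771, -0.3554, 0.134]
tool_rot: [-179.9, -0.1, 100.8]
force: [0.4, 0.7, -2.0]
grip_width: 0.032
grasp_force: 30.0
```

>>> arm_command --series "6 2 0 0 255;14 4 0 0 255;22 7 0 0 255;26 8 0 0 255;26 8 0 0 255;26 8 0 0 255;26 8 0 0 255;26 8 0 0 255;26 8 0 0 255;26 8 0 0 255;26 8 0 0 255;26 8 0 0 255;26 8 0 0 255;26 8 0 0 255;22 7 0 0 255;18 6 0 0 255;12 3 0 0 255;6 2 0 0 255;0 0 0 0 255;0 0 0 0 255"

```text
time_s: 17.48
tool_pos: [0.5225, 0.0444, 0.1354]
tool_rot: [-180.0, 0.0, 100.7]
force: [-0.4, -0.7, -0.5]
grip_width: 0.032
grasp_force: 30.0
```

```bash
python3 - <<'E'
from h import *
to(.5225,.0462,.036,100.8)
C,im=shot("wrist","w4.png")
E
```

```text
at [0.5225 0.0444 0.1354] [-1.7997e+02  4.0000e-02  1.0072e+02] F [-0.4 -0.7 -0.5] w 0.032 t 17.4833 | turn rad -0.001 then mm [ 1.7  0.3 99.4]
```

View pics/w4.png

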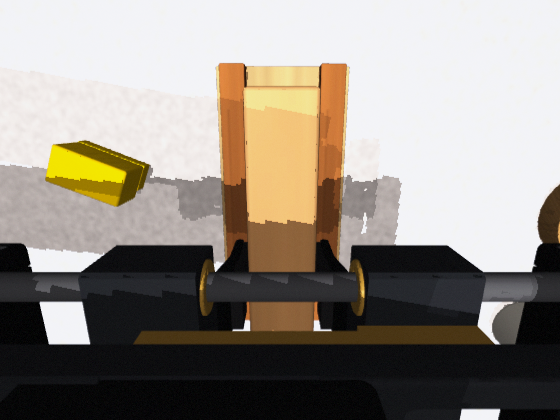

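The rail is aligned over the channel, with equal margins to both walls and centred lengthwise. I'll lower it.

>>> arm_command --series "2 0 8 0 255;0 0 16 0 255;0 0 20 0 255;0 0 20 0 255;0 0 15 0 255;0 0 9 0 255;0 0 5 0 255;0 0 3 0 255;0 0 2 0 255;0 0 1 0 255;0 0 0 0 255;0 0 0 0 255;0 0 0 0 255"

```text
time_s: 18.62
tool_pos: [0.5228, 0.0475, 0.0371]
tool_rot: [179.9, -0.0, 100.8]
force: [0.0, 0.7, -0.7]
grip_width: 0.0315
grasp_force: 30.0
```

>>> arm_command --series "0 0 1.3 0 255;0 0 0 0 255;0 0 0 0 200;0 0 0 0 150;0 0 0 0 120;0 0 0 0 120;0 0 0 0 120;0 0 0 0 120;0 0 0 0 100;0 0 -3 0 100;0 0 -10 0 80;0 0 -20 0 50;0 0 -25 0 0;0 0 -25 0 0;0 0 -25 0 0;0 0 -15 0 0;0 0 -5 0 0;0 0 0 0 0"

```text
time_s: 20.12
tool_pos: [0.5234, 0.0475, 0.1652]
tool_rot: [179.8, -0.0, 100.8]
force: [0.2, -0.5, -0.4]
grip_width: 0.0863
grasp_force: 0.0
```

```bash
python3 - <<'E'
from h import *
to(.5225,.0462,.16,100.8)
C,im=shot("wrist","w5.png")
D,s=shot("scene","s5.png"); E,d=shot("side","d5.png")
a=cv2.resize(s[200:420,200:470],(400,326)); b=cv2.resize(d[100:260,220:340],(400,533))
o=np.zeros((590,800,3),np.uint8); o[:326,:400]=a; o[:533,400:]=b; o[328:328+262,:350]=cv2.resize(im,(350,262))
cv2.imwrite("pics/m5.png",cv2.convertScaleAbs(o,alpha=1.4))
E
```

```text
at [0.5234 0.0475 0.1652] [ 1.7979e+02 -4.0000e-02  1.0077e+02] F [ 0.2 -0.5 -0.4] w 0.0863 t 20.1167 | turn rad -0.001 then mm [-1.2 -1.1  5.2]
```

View pics/m5.png

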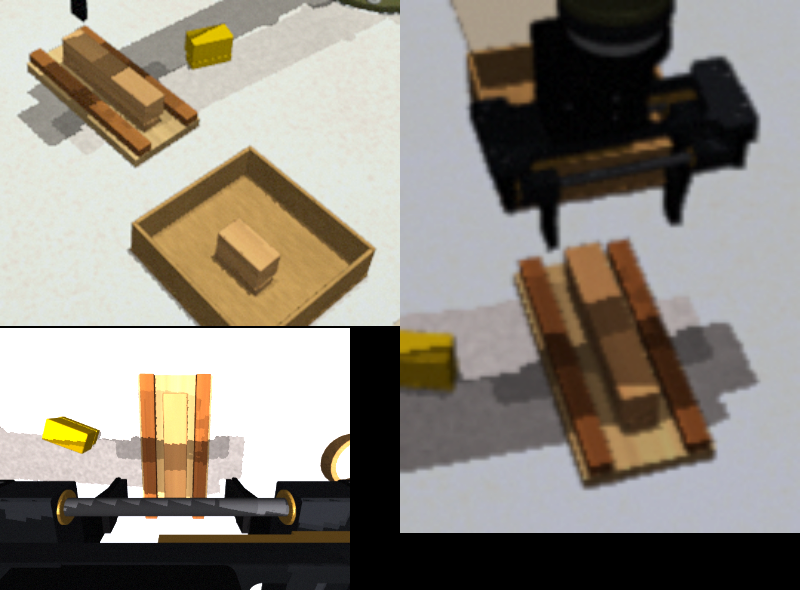

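The rail lies flat between the walls with both ends inside the channel. The offcut is in the box, the yellow block is untouched and the gripper is clear, so I'm handing in.

```bash
python3 -c "
from cell import env; print(env.sign_off())"
```

```text
the job is handed in; nothing more can be done
None
```

The offcut is in the cardboard box, the longer rail lies flat in the saw cradle's channel with both ends inside it, and the job was handed in at about 20 s of the 54 s allowed; no verdict was returned.

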